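Pack and press a glasshouse vent panel

TASK

The polycarbonate panel lies loose on its springy seals in the vent sash, standing a little proud. Stand the black packer down in the gap beside the panel, on whichever of the left and right sides the gap is wide enough to take it, fully down on the ledge and without shoving the panel across in the sash. Then leave the packer there, press the panel down until it is flush with the sash all round, and finish while still holding it pressed down, ready for the clips; do not disturb the potted seedling, the clip tin or the screwdriver.

Things in the scene. Friction and masses are not known exactly. Their poses are not given: they have to be found in the camera images.
- sash: Fixed aluminium vent sash (rectangular frame) lying face up on a 3 mm mat, yaw within 0.25 rad: outer 300 mm along its x, 280 mm along its y. Walls 6 mm thick, 18 mm high; inside, 288 mm (x) by 268 mm (y). Inside each wall a flat ledge, 36 mm wide, top 5 mm above the origin. Left and right sides are those at + and - y, running along x. Origin: centre of the underside, 3 mm above the bench; z up.
- sash_face (a point): Centre of the sash at the height of the walls' top edge (18 mm above the sash's origin): flush means the panel's top at this height. Two rubber seals on the left and right ledges, 102 to 114 mm from the middle, carry the panel and spring back. They give almost from the first touch; about 8 N on the panel's middle takes it down 4 mm to flush, where they bottom out.
- panel: Loose pale blue-grey twin-wall polycarbonate panel, 284 mm (x) by 252.5 mm (y) by 10 mm, 0.13 kg, lying on the seals, axes along the sash's. Origin: centre of the underside, z up. It starts off-centre in y: gap to the sash wall about 12.5 mm on one side (+ or - y), 3 mm on the other, 2 mm at the ends.
- panel_top (a point): Middle of the panel's upper face, 10 mm above its origin; it starts 4 mm above the sash's face. Pressed here the panel goes down level; pressed well off the middle it tips; let go, it rises again.
- packer: Loose black plastic packer standing on the bench on its long edge: 60 mm along its x, 10 mm thick along its y, 38 mm high, 25 g; the lowest 10 mm tapers to a foot 6 mm thick. Origin: centre of the foot, z up. Standing on the ledge in the gap, long side along the sash's side, it sticks up 21 mm above the unpressed panel.
- pot: Bystander: black pot with seedlings, 110 mm across, 90 mm high (seedlings to 190 mm), origin at the centre of its underside. Leave it alone.
- clip_tin: Bystander: open steel tin of spring clips, 85 x 110 x 32 mm, origin at the centre of its underside. Leave it alone.
- driver: Bystander: screwdriver 200 mm long lying on the bench left of the packer, along its own x. Leave it alone.
There are look-alikes about, which are no part of the job. Leave any green or white look-alike of the packer alone.

How it is judged:
By the outcome, as a careful person would: the job done as asked, in the order asked, and still so for the second after the job is handed in, while the arm keeps its last pose, push and grip.
It also fails if it takes over 48 s, if anything falls off the work surface, if the arm or the gripper's body presses on something with over 40 N, if the wrist force passes 120 N, or if a joint passes its speed limit or range.

ROBOT

A 6-joint arm with a two-finger parallel gripper is mounted at the origin on the work surface. World frame = base frame: x ahead of the robot, y to its left, z up, the work surface at z = 0. Lengths are in m, angles in rad, forces in N, time in s.
With the tool pointing down it reaches from about 0.4 to 0.825 m from the base axis. Payload 7 kg.
Tool frame: the origin (TCP) lies on the centre line of the jaws, within the pads' length; the fingertips stand tip_reach ahead of it and the grasp point (between the pads) is the TCP (tip_reach is the distance from the TCP to the fingertips, in m); z points along the fingers, y is the line along which they close (so a half turn about z gives the same grasp; the last joint's range is limited). The gripper opens to 88 mm and grips with 3 to 60 N. Pads are 19 mm wide; open, the fingers measure 130 mm over their backs; the gripper's body (78 mm by 193 mm) begins 47 mm behind the grasp point.
Start: joints at [-1.028, 0.359, 0.012, 0, -1.224, -0.288], TCP at [0.17, -0.653, 0.246] pointing down, gripper open.
Joint ranges: [-3.07, 3.07], [-1.43, 2.12], [-1.02, 1.25], [-3.03, 1.67], [-3.05, -0], [-3.03, 3.03]. Speed limits (rad/s): [2.39, 2.39, 3.01, 3.14, 3.14, 3.14].

INTERFACE

Orientations are given as [roll, pitch, yaw] about the fixed x, y, z axes, in that order (R = Rz(yaw) Ry(pitch) Rx(roll)).
In Python, from station import get_state, grab_frame, calibration, job_done, find_in, mark_of, tip_reach gives the robot as it stands.
- The arm moves only by the shell command python3 -m handwheel 'ROWS' [OPENING] [FORCE]. ROWS is JSON, a list of rows, each an object with "delta_pos": the shift along the world's x, y, z in units of 30 mm (1.0 is 30 mm), a list of three; "dr": the turn, a rotation vector about the world's x, y, z in degrees, a list of three. In form: [{"delta_pos": [tx, ty, tz], "dr": [rx, ry, rz]}, ...]. A call has 1 to 10 rows; each row shifts and turns the commanded pose from where the row before left it; what a row does not reach is not made up. A row lasts 1/10 s, in which the tool goes at most 50 mm and 8.59 degrees, less where a joint would pass 70% of its speed; a pose out of reach is approached as far as the arm can. A call is refused whole if a number of a shift passes 1 or a number of a turn 8.59, either way. A call with a gripper value outside its range is refused whole. OPENING is the closure, from -1 (fully open) to 1 (shut), set as the call begins (- or left out, the last holds). The fingers move at their own pace and stop on an object; FORCE is the grip in N (left out, the last holds). Time passes only in rows, so rows that do not move let the fingers close. It gives the time, the measured TCP pose, the force, the opening and the grip force at its end, in the units of the state.
- get_state(): the state, without advancing time (a new reading comes with each control period).
- grab_frame(name): name is "side" or "top"; returns the picture (480x640x3 uint8, red, green, blue); there is no depth.
- calibration(name): a dict with "fx", "fy", "cx", "cy" (pixels), "k1" (the pictures are not rectified: a ray, as slopes to the right and down, at radius r is drawn at 1 + k1 r^2 times it, then the intrinsics apply), "extrinsics" (4x4, takes a point from world to camera coordinates). Camera axes: x right, y down, z forward; pixel columns grow to the right and rows downward; lengths in m; the calibration is good to about 2 mm. A picture is of the moment at which its call begins. calibration takes no time and is no camera call.
- job_done(): hands the job in; it is judged then, once.
Trained networks look in the newest picture that a camera, given by its name, has taken for a name from the list of things; names that differ only in an ending like _2 or _b are one class to them, and where a whole thing is asked for, a point or a joint stands for the part that bears it (a point fixed in the world has none). Each returns a list of dicts, best first, with "conf" (0 to 1); they miss things now and then, are a little off and sometimes report something else, mostly with a low value. They report only what shows in the picture. A call takes as long as a camera call. They do not tell look-alikes from the thing itself.
- find_in(camera, query): "location" ([column, row] in pixels, amid what is visible of it).
- mark_of(camera, query): "location" ([column, row] in pixels: a listed point, or the origin of a listed thing).
The state is a dict: "t": time; "q": joint angles; "qd": joint speeds; "joint_efforts": joint torques, N m; "eef_pos": TCP position; "ee_rot": TCP orientation; "force": force on the tool from outside, world axes, zero at the start; "moment": the same for the moment, N m; "width": finger opening in m; "gripper_force": force on a finger pad.
Only numpy, scipy, OpenCV 4.12 (cv2) and the standard library are available. Lean on these libraries where they do the work, as an engineer would, in place of code of your own. Each camera call takes 0.05 s, during which the arm holds its last target. There are 200 camera calls.

## Working session

There is one attempt and no reset: what is moved stays moved. The work goes in short steps, Python scripts to look and compute and a shell command to move; the robot and the scene stay as the last step left them, time stands still between calls to the robot, and variables do not carry over. Pictures are saved under pics/ and viewed, at most 10 in all, crops included, and the job is handed in when it is done.

```bash
mkdir -p pics; cat > h.py <<'E'
import numpy as np, cv2
from station import *
def K(n):
    c=calibration(n); return c,np.array(c["extrinsics"])
def pix2world(n,uv,z):
    c,E=K(n); d=np.array([(uv[0]-c["cx"])/c["fx"],(uv[1]-c["cy"])/c["fy"]]); s=d.copy()
    for _ in range(20): s=d/(1+c["k1"]*(s@s))
    R,t=E[:3,:3],E[:3,3]; o=-R.T@t; r=R.T@np.array([s[0],s[1],1]); return o+r*(z-o[2])/r[2]
def proj(n,p):
    c,E=K(n); q=E[:3,:3]@np.array(p)+E[:3,3]; s=q[:2]/q[2]; s=s*(1+c["k1"]*(s@s)); return [c["fx"]*s[0]+c["cx"],c["fy"]*s[1]+c["cy"]]
def save(n,f,box=None,k=1):
    im=grab_frame(n)[:,:,::-1]
    if box: im=im[box[1]:box[3],box[0]:box[2]]
    im=cv2.resize(im,None,fx=k,fy=k,interpolation=cv2.INTER_CUBIC); cv2.imwrite("pics/"+f,im)
E
python3 - <<'E'
from h import *
print(tip_reach if not callable(tip_reach) else tip_reach()); s=get_state(); print(s)
for n in("top","side"):
    save(n,n+"0.png"); c,E=K(n); print(n,c["fx"],(-E[:3,:3].T@E[:3,3]).round(3))
    for q in ("packer","sash_face","panel_top","pot","clip_tin","driver"):
        print(q,[(np.round(d["location"]),round(d["conf"],2)) for d in mark_of(n,q)])
E
```

```text
0.019
{'t': 0.0, 'q': array([-1.02791515e+00,  3.59372960e-01,  1.10323827e-02, -3.59869386e-04,
       -1.22412390e+00, -2.88081939e-01]), 'qd': array([ 8.22060796e-05, -1.77578801e-04,  3.56902277e-04,  2.29061895e-05,
        1.68281146e-04,  1.15960099e-03]), 'joint_efforts': array([-1.87415446e-05, -5.82722068e+01,  2.93061233e+01,  6.99689895e+00,
        6.94057730e-03, -1.61921876e-04]), 'eef_pos': array([ 0.16997347, -0.6527497 ,  0.24461841]), 'ee_rot': array([ 3.13989712e+00, -1.49634075e-04, -2.88691585e+00]), 'force': array([0.69135428, 0.30155494, 0.75643367]), 'moment': array([-0.0140644 , -0.01528547,  0.04601768]), 'gripper_force': 0.0, 'width': 0.08741528298339095}
top 537.6580761327369 [0.475 0.022 1.468]
packer [(array([224., 241.]), 0.51), (array([262., 271.]), 0.49), (array([220., 274.]), 0.41)]
sash_face [(array([457., 310.]), 0.17)]
panel_top [(array([360., 274.]), 0.57)]
pot [(array([218., 181.]), 0.66)]
clip_tin [(array([456., 311.]), 0.71)]
driver [(array([154., 257.]), 0.57), (array([360., 272.]), 0.31)]
side 578.1972043985342 [-0.153  0.805  0.828]
packer [(array([268., 332.]), 0.91), (array([239., 308.]), 0.91), (array([187., 280.]), 0.71), (array([303., 302.]), 0.52)]
sash_face []
panel_top [(array([380., 236.]), 0.94)]
pot [(array([190., 281.]), 0.93)]
clip_tin [(array([478., 215.]), 0.74)]
driver [(array([190., 373.]), 0.58)]
```

View pics/top0.png

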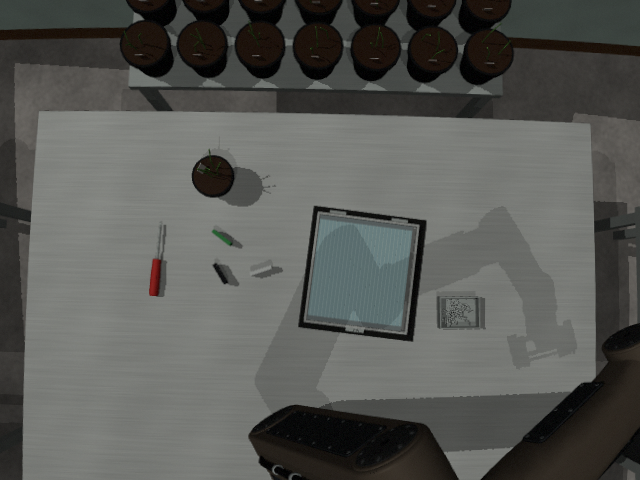

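View pics/side0.png

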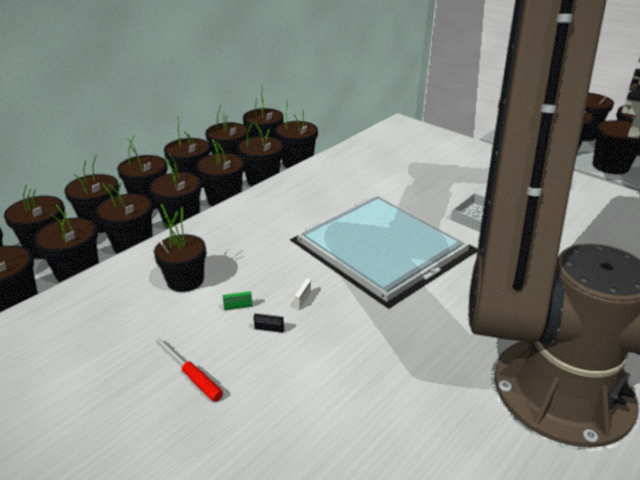

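The top picture shows three packer-shaped things: black (221,272), green (222,237) and white (262,269). The black one is the one meant. The sash is centred near (362,273), the tin at (461,312), the pot at (213,177) and the driver at (157,265). Next is an enlarged crop to confirm the packer and find the wide gap.

```bash
python3 - <<'E'
from h import *
save("top","crop1.png",(200,195,435,350),3.4)
save("side","crop2.png",(230,180,490,340),3)
im=grab_frame("top").astype(int)
# packer dark blob
g=im.max(2); m=np.zeros(g.shape,np.uint8); m[255:292,205:240]=(g[255:292,205:240]<45)
n,l,st,ce=cv2.connectedComponentsWithStats(m); print(st[1:],ce[1:])
i=1+st[1:,4].argmax(); pts=np.argwhere(l==i)[:,::-1].astype(np.float32); print(cv2.minAreaRect(pts))
print(pix2world("top",ce[i],.03))
for r in (260,280): print(r,[tuple(im[r,c]) for c in range(302,326)]); print([tuple(im[r,c]) for c in range(404,426)])
E
```

```text
[[213 264  15  20 105]] [[220.13333333 273.37142857]]
((220.0647735595703, 273.25390625), (22.098342895507812, 4.750783443450928), 59.74356460571289)
[0.49262679 0.25013437 0.03      ]
260 [(np.int64(121), np.int64(124), np.int64(120)), (np.int64(121), np.int64(124), np.int64(119)), (np.int64(122), np.int64(125), np.int64(120)), (np.int64(121), np.int64(123), np.int64(119)), (np.int64(80), np.int64(82), np.int64(79)), (np.int64(31), np.int64(31), np.int64(29)), (np.int64(14), np.int64(15), np.int64(11)), (np.int64(15), np.int64(15), np.int64(13)), (np.int64(16), np.int64(16), np.int64(16)), (np.int64(92), np.int64(93), np.int64(90)), (np.int64(108), np.int64(110), np.int64(107)), (np.int64(98), np.int64(100), np.int64(96)), (np.int64(76), np.int64(84), np.int64(82)), (np.int64(89), np.int64(106), np.int64(108)), (np.int64(94), np.int64(112), np.int64(114)), (np.int64(96), np.int64(115), np.int64(116)), (np.int64(92), np.int64(111), np.int64(112)), (np.int64(91), np.int64(109), np.int64(110)), (np.int64(100), np.int64(118), np.int64(118)), (np.int64(91), np.int64(110), np.int64(111)),
[... 2542 characters left out ...]
64(79), np.int64(81), np.int64(78)), (np.int64(99), np.int64(101), np.int64(97)), (np.int64(96), np.int64(98), np.int64(95)), (np.int64(37), np.int64(38), np.int64(37)), (np.int64(5), np.int64(4), np.int64(4)), (np.int64(1), np.int64(0), np.int64(2)), (np.int64(4), np.int64(5), np.int64(5)), (np.int64(15), np.int64(16), np.int64(15)), (np.int64(9), np.int64(8), np.int64(9)), (np.int64(46), np.int64(46), np.int64(44)), (np.int64(88), np.int64(89), np.int64(85)), (np.int64(105), np.int64(106), np.int64(104)), (np.int64(103), np.int64(105), np.int64(102)), (np.int64(105), np.int64(106), np.int64(102)), (np.int64(103), np.int64(105), np.int64(101)), (np.int64(102), np.int64(104), np.int64(102))]
```

View pics/crop1.png

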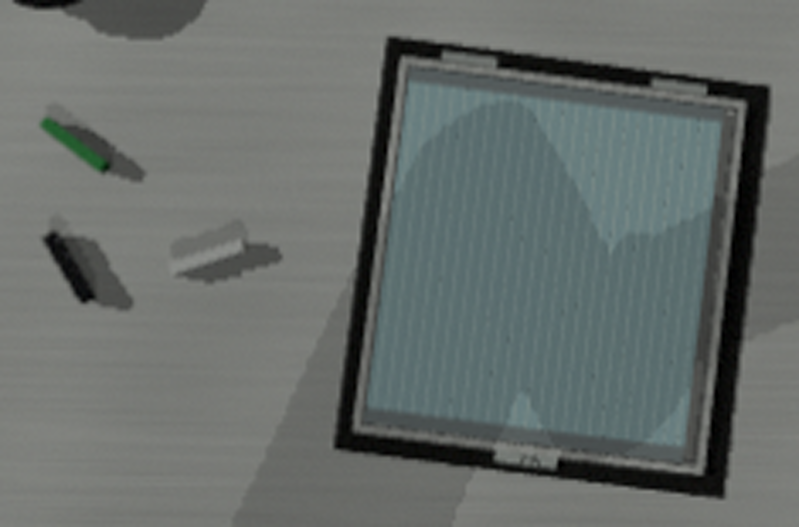

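View pics/crop2.png

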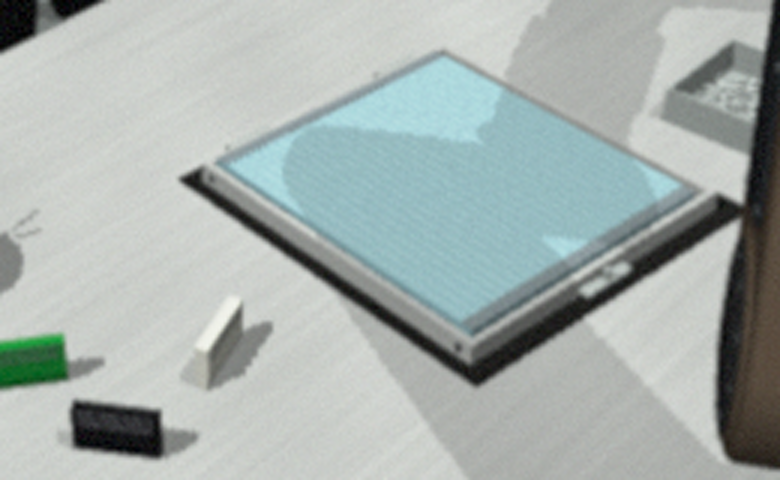

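The crops show the black packer at crop-1 (68,268). It matches the description, while the green one at (75,145) and the white one at (208,255) are the look-alikes. The wide gap is on the right (-y) side, between the panel edge at crop-1 about (700,300) and the wall at about (725,300). Next I fit the sash, gap and packer geometry.

```bash
cat >> h.py <<'E'
from scipy.optimize import least_squares
from scipy.ndimage import map_coordinates
def edge(n,g,P,nrm,sgn,rng=.008):
    "offset along world normal nrm (m) of the strongest edge (sgn: +1 brighter outward) near points P"
    o=np.arange(-rng,rng,.0004); out=[]
    for p in P:
        uv=np.array([proj(n,p+nrm*d) for d in o]); v=map_coordinates(g,[uv[:,1],uv[:,0]],order=1)
        v=cv2.GaussianBlur(v.reshape(1,-1),(0,0),2.5).ravel(); d=np.gradient(v)*sgn; out.append((o[d.argmax()],d.max()))
    return np.array(out)
def sashframe(s):
    c,q=np.cos(s[2]),np.sin(s[2]); return lambda x,y,z: np.array([s[0]+c*x-q*y,s[1]+q*x+c*y,z]), np.array([c,q,0]),np.array([-q,c,0])
def fitsash(n,s,z=.021,it=4):
    g=grab_frame(n).astype(float).mean(2)
    for k in range(it):
        f,ex,ey=sashframe(s); A=[];b=[]
        for (ux,uy) in ((1,0),(-1,0),(0,1),(0,-1)):
            nrm=ux*ex+uy*ey; t=[-.11,-.1,-.03,-.02,.02,.03,.1,.11] if ux else np.linspace(-.12,.12,13)
            P=[f(ux*.15 if ux else a, uy*.14 if uy else a, z) for a in t]
            e=edge(n,g,P,nrm,-1,.012 if k==0 else .007); med=np.median(e[:,0]); ok=abs(e[:,0]-med)<.003
            for a,(d,_) in zip(np.array(P)[ok],e[ok]):
                r=a-f(0,0,z); A.append([nrm[0],nrm[1],nrm@np.array([-r[1],r[0],0])]); b.append(d)
            if k==it-1: print(n,(ux,uy),"resid mm",round(med*1e3,2),ok.sum())
        s=s+np.linalg.lstsq(np.array(A),np.array(b),rcond=None)[0]
    return s
E
python3 - <<'E'
from h import *
a=[pix2world("top",p,.021) for p in ((315,210),(424,221),(412,337),(302,324))]
s0=np.array([*np.mean(a,0)[:2],-.108]); print(s0)
s=fitsash("top",s0); print(s.round(4)); s2=fitsash("side",s); print(s2.round(4))
np.save("s.npy",s)
f,ex,ey=sashframe(s)
g=grab_frame("top").astype(float)
for z,y0,sg,nm in ((.021,-.134,1,"inner wall -y"),(.025,-.1215,-1,"panel edge -y"),(.025,.131,-1,"panel +y")):
    e=edge("top",g.mean(2) if 'w' in nm else g[:,:,2],[f(x,y0,z) for x in np.linspace(-.1,.1,15)],-ey if '-y' in nm else ey,sg,.006)
    print(nm,(e[:,0]*1e3).round(1))
# packer: contour model fit, silhouettes in both views
def model(p):
    c,q=np.cos(p[2]),np.sin(p[2]); R=np.array([[c,-q],[q,c]])
    return [np.r_[p[:2]+R@np.array([x,y]),z] for z,h in ((0,.003),(.01,.005),(.038,.005)) for x in(-.03,.03) for y in(-h,h)]
M={}
for n,(x0,y0,x1,y1),th in (("top",(205,255,240,292),40),("side",(245,305,295,345),75)):
    gg=grab_frame(n).max(2).astype(float)[y0:y1,x0:x1]
    M[n]=(x0,y0,gg<th); l=cv2.connectedComponentsWithStats((gg<th).astype(np.uint8)); print(n,l[2][1:],l[3][1:].round(1))
    M[n]=(x0,y0,l[1]==1+l[2][1:,4].argmax())
def cost(p):
    t=0
    for n,(x0,y0,m) in M.items():
        h=cv2.convexHull(np.array([proj(n,w) for w in model(p)],np.float32)-np.float32([x0,y0]))
        k=8; im=np.zeros((m.shape[0]*k,m.shape[1]*k),np.uint8); cv2.fillConvexPoly(im,((h+.5)*k).astype(np.int32),255)
        im=cv2.resize(im,m.shape[::-1],interpolation=cv2.INTER_AREA)/255.; t+=abs(im-m).sum()
    return t
from scipy.optimize import minimize
r=min((minimize(cost,[.49,.25,a],method="Nelder-Mead",options=dict(initial_simplex=np.array([[.49,.25,a],[.5,.25,a],[.49,.26,a],[.49,.25,a+.15]]))) for a in(.4,.53,.65)),key=lambda r:r.fun)
print("packer",r.x,r.fun,np.degrees(r.x[2]), M["top"][2].sum(),M["side"][2].sum())
E
```

```text
[ 0.50170104 -0.13426929 -0.108     ]Traceback (most recent call last):
  File "<stdin>", line 4, in <module>
  File "h.py", line 33, in fitsash
    e=edge(n,g,P,nrm,-1,.012 if k==0 else .007); med=np.median(e[:,0]); ok=abs(e[:,0]-med)<.003
  File "h.py", line 21, in edge
    uv=np.array([proj(n,p+nrm*d) for d in o]); v=map_coordinates(g,[uv[:,1],uv[:,0]],order=1)
                 ~~~~^^^^^^^^^^^
  File "h.py", line 10, in proj
    c,E=K(n); q=E[:3,:3]@np.array(p)+E[:3,3]; s=q[:2]/q[2]; s=s*(1+c["k1"]*(s@s)); return [c["fx"]*s[0]+c["cx"],c["fy"]*s[1]+c["cy"]]
        ~^^^
  File "h.py", line 4, in K
    c=calibration(n); return c,np.array(c["extrinsics"])
ValueError: time passes only in moves, steps and waits
```

```bash
sed -i 's/^def K(n):/import functools\n@functools.lru_cache(None)\ndef K(n):/' h.py
cat > meas.py <<'E'
from h import *
s0=np.array([.5017,-.1343,-.108])
s=fitsash("top",s0); print(s.round(4)); s2=fitsash("side",s); print(s2.round(4))
np.save("s.npy",s)
f,ex,ey=sashframe(s)
g=grab_frame("top").astype(float)
for z,y0,sg,nm in ((.021,-.134,1,"inner wall -y"),(.025,-.1215,-1,"panel edge -y"),(.025,.131,-1,"panel +y")):
    e=edge("top",g.mean(2) if 'w' in nm else g[:,:,2],[f(x,y0,z) for x in np.linspace(-.1,.1,15)],-ey if '-y' in nm else ey,sg,.006)
    print(nm,(e[:,0]*1e3).round(1))
def model(p):
    c,q=np.cos(p[2]),np.sin(p[2]); R=np.array([[c,-q],[q,c]])
    return [np.r_[p[:2]+R@np.array([x,y]),z] for z,h in ((0,.003),(.01,.005),(.038,.005)) for x in(-.03,.03) for y in(-h,h)]
M={}
for n,(x0,y0,x1,y1),th in (("top",(205,255,240,292),40),("side",(245,305,295,345),75)):
    gg=grab_frame(n).max(2).astype(float)[y0:y1,x0:x1]
    l=cv2.connectedComponentsWithStats((gg<th).astype(np.uint8)); print(n,l[2][1:].tolist())
    M[n]=(x0,y0,l[1]==1+l[2][1:,4].argmax())
def cost(p):
    t=0
    for n,(x0,y0,m) in M.items():
        h=cv2.convexHull(np.array([proj(n,w) for w in model(p)],np.float32)-np.float32([x0,y0]))
        k=8; im=np.zeros((m.shape[0]*k,m.shape[1]*k),np.uint8); cv2.fillConvexPoly(im,((h+.5)*k).astype(np.int32),255)
        im=cv2.resize(im,m.shape[::-1],interpolation=cv2.INTER_AREA)/255.; t+=abs(im-m).sum()
    return t
from scipy.optimize import minimize
r=min((minimize(cost,[.49,.25,a],method="Nelder-Mead",options=dict(initial_simplex=np.array([[.49,.25,a],[.5,.25,a],[.49,.26,a],[.49,.25,a+.15]]))) for a in(.4,.53,.65)),key=lambda r:r.fun)
print("packer",r.x,r.fun,np.degrees(r.x[2]), M["top"][2].sum(),M["side"][2].sum())
E
python3 meas.py
```

```text
top (1, 0) resid mm 0.6 7
top (-1, 0) resid mm 0.4 6
top (0, 1) resid mm 0.2 13
top (0, -1) resid mm 0.2 13
[ 0.5021 -0.1294 -0.108 ]
side (1, 0) resid mm -5.4 8
side (-1, 0) resid mm -5.0 8
side (0, 1) resid mm -0.6 13
side (0, -1) resid mm 1.8 8
[ 0.495  -0.1394 -0.1143]
inner wall -y [-0.4  0.4 -0.8  0.  -0.8 -0.4  0.  -1.6  0.   0.4 -0.4  0.4 -0.8  0.4
 -0.4]
panel edge -y [ 0.4 -0.8  0.  -0.4 -0.4  0.4 -0.8  0.   0.8 -0.4  0.4 -0.8  0.   0.8
 -0.4]
panel +y [ 0.4 -0.4 -0.8  0.4 -0.4 -0.8  0.4  0.  -0.8  0.   0.  -0.8 -0.4 -0.4
 -1.2]
top [[9, 9, 14, 20, 88]]
side [[9, 9, 30, 18, 425]]
packer [0.49481253 0.2530768  0.54784281] 116.91764705882352 31.389080807309657 88 425
```

```bash
R='x'; python3 -m handwheel '[{"delta_pos":[1,1,0],"dr":[0,0,4]},{"delta_pos":[1,1,0],"dr":[0,0,4]},{"delta_pos":[1,1,0],"dr":[0,0,4]},{"delta_pos":[1,1,0],"dr":[0,0,4.8]},{"delta_pos":[1,1,0],"dr":[0,0,0]},{"delta_pos":[1,1,0],"dr":[0,0,0]},{"delta_pos":[1,1,0],"dr":[0,0,0]},{"delta_pos":[1,1,0],"dr":[0,0,0]},{"delta_pos":[1,1,0],"dr":[0,0,0]},{"delta_pos":[1,1,0],"dr":[0,0,0]}]' 0.09 20
python3 -m handwheel '[{"delta_pos":[0,1,0],"dr":[0,0,0]},{"delta_pos":[0,1,0],"dr":[0,0,0]},{"delta_pos":[0,1,0],"dr":[0,0,0]},{"delta_pos":[0,1,0],"dr":[0,0,0]},{"delta_pos":[0,1,0],"dr":[0,0,0]},{"delta_pos":[0,1,0],"dr":[0,0,0]},{"delta_pos":[0,1,0],"dr":[0,0,0]},{"delta_pos":[0,1,0],"dr":[0,0,0]},{"delta_pos":[0,1,0],"dr":[0,0,0]},{"delta_pos":[0,1,0],"dr":[0,0,0]}]'
python3 -m handwheel '[{"delta_pos":[0,1,0],"dr":[0,0,0]},{"delta_pos":[0,1,0],"dr":[0,0,0]},{"delta_pos":[0,1,0],"dr":[0,0,0]},{"delta_pos":[0,1,0],"dr":[0,0,0]},{"delta_pos":[0,1,0],"dr":[0,0,0]},{"delta_pos":[0,1,0],"dr":[0,0,0]},{"delta_pos":[0,1,0],"dr":[0,0,0]},{"delta_pos":[0,1,0],"dr":[0,0,0]},{"delta_pos":[0,0.5,0],"dr":[0,0,0]},{"delta_pos":[0,0,0],"dr":[0,0,0]}]'
```

```text
t: 2.15
eef_pos: [0.4712, -0.3518, 0.2459]
ee_rot: [-3.141, 0.0, -2.593]
force: [1.0, -1.0, -0.5]
width: 0.0401
gripper_force: 0.0
t: 3.15
eef_pos: [0.47, -0.052, 0.2459]
ee_rot: [-3.141, 0.001, -2.593]
force: [1.0, 0.9, 0.2]
width: 0.0398
gripper_force: 0.0
t: 4.15
eef_pos: [0.4701, 0.2033, 0.2454]
ee_rot: [-3.142, -0.0, -2.592]
force: [1.0, -0.8, -0.3]
width: 0.0395
gripper_force: 0.0
```

```bash
python3 -m handwheel '[{"delta_pos":[0.42,0.83,0],"dr":[0,0,0]},{"delta_pos":[0.42,0.83,0],"dr":[0,0,0]},{"delta_pos":[0,0,-1],"dr":[0,0,0]},{"delta_pos":[0,0,-1],"dr":[0,0,0]},{"delta_pos":[0,0,-1],"dr":[0,0,0]},{"delta_pos":[0,0,-1],"dr":[0,0,0]},{"delta_pos":[0,0,-0.5],"dr":[0,0,0]},{"delta_pos":[0,0,0],"dr":[0,0,0]}]'
python3 - <<'E'
from h import *
save("side","grasp.png",(190,210,350,350),4)
p=get_state()["eef_pos"]; print(p, [((np.array(proj("side",q))-[190,210])*4).round() for q in (p+[0,0,-.019],[.495,.253,.038],[p[0],p[1],.038])])
E
```

```text
t: 4.95
eef_pos: [0.4942, 0.2496, 0.1084]
ee_rot: [-3.141, -0.005, -2.595]
force: [0.9, 0.3, 0.1]
width: 0.0395
gripper_force: 0.0
[0.49506556 0.25038463 0.10998973] [array([311., 338.]), array([313., 422.]), array([317., 419.])]
```

View pics/grasp.png

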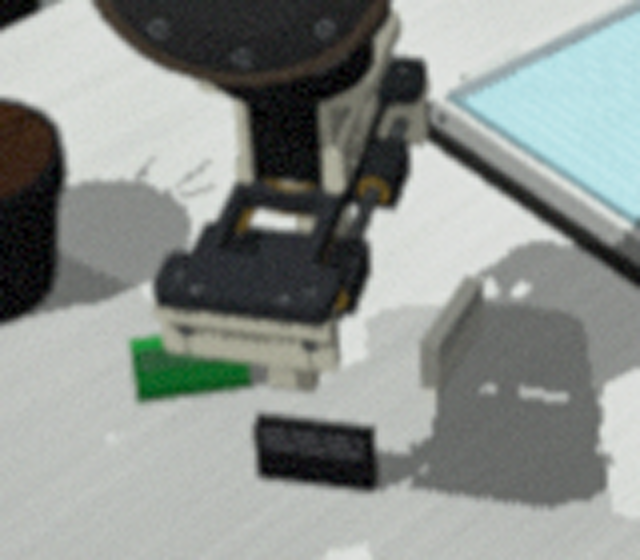

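The crop shows the open fingers at about (290,375), directly over the black packer at (315,450), and clear of the green and white ones. I'll go down and grip.

```bash
python3 -m handwheel '[{"delta_pos":[0,0.08,-0.8],"dr":[0,0,0]},{"delta_pos":[0,0,-0.8],"dr":[0,0,0]},{"delta_pos":[0,0,-0.4],"dr":[0,0,0]},{"delta_pos":[0,0,-0.3],"dr":[0,0,0]},{"delta_pos":[0,0,0],"dr":[0,0,0]},{"delta_pos":[0,0,0],"dr":[0,0,0]}]'
python3 -m handwheel '[{"delta_pos":[0,0,0],"dr":[0,0,0]},{"delta_pos":[0,0,0],"dr":[0,0,0]},{"delta_pos":[0,0,0],"dr":[0,0,0]},{"delta_pos":[0,0,0],"dr":[0,0,0]},{"delta_pos":[0,0,0],"dr":[0,0,0]},{"delta_pos":[0,0,0],"dr":[0,0,0]},{"delta_pos":[0,0,0],"dr":[0,0,0]}]' 1 15
```

```text
t: 5.6
eef_pos: [0.4958, 0.2543, 0.0424]
ee_rot: [3.142, 0.001, -2.593]
force: [0.1, -0.0, -0.2]
width: 0.0402
gripper_force: 0.0
t: 6.3
eef_pos: [0.4954, 0.2541, 0.0417]
ee_rot: [3.142, 0.0, -2.593]
force: [-0.9, -0.5, 3.0]
width: 0.0099
gripper_force: 15.0
```

```bash
python3 -m handwheel '[{"delta_pos":[0,0,0.9],"dr":[0,0,0]},{"delta_pos":[0,0,0.9],"dr":[0,0,0]},{"delta_pos":[0,0,0.9],"dr":[0,0,0]},{"delta_pos":[0,-1,0],"dr":[0,0,-3]},{"delta_pos":[0,-1,0],"dr":[0,0,-3]},{"delta_pos":[0,-1,0],"dr":[0,0,-3]},{"delta_pos":[0,-1,0],"dr":[0,0,-3]},{"delta_pos":[0,-1,0],"dr":[0,0,-3]},{"delta_pos":[0,-1,0],"dr":[0,0,-3]},{"delta_pos":[0,-1,0],"dr":[0,0,-3]}]'
python3 -m handwheel '[{"delta_pos":[0,-1,0],"dr":[0,0,-3]},{"delta_pos":[0,-1,0],"dr":[0,0,-3]},{"delta_pos":[0,-1,0],"dr":[0,0,-3]},{"delta_pos":[0,-1,0],"dr":[0,0,-3]},{"delta_pos":[0,-1,0],"dr":[0,0,-3]},{"delta_pos":[0,-1,0],"dr":[0,0,-1.6]},{"delta_pos":[0,-1,0],"dr":[0,0,0]},{"delta_pos":[0,-1,0],"dr":[0,0,0]},{"delta_pos":[0,-1,0],"dr":[0,0,0]},{"delta_pos":[-0.24,-1,0],"dr":[0,0,0]}]'
python3 -m handwheel '[{"delta_pos":[0,0,-0.5],"dr":[0,0,0]},{"delta_pos":[0,0,-0.5],"dr":[0,0,0]},{"delta_pos":[0,0,0],"dr":[0,0,0]},{"delta_pos":[0,0,0],"dr":[0,0,0]},{"delta_pos":[0,0,0],"dr":[0,0,0]}]'
python3 - <<'E'
from h import *
st=[get_state()]; print(st[0]["eef_pos"],st[0]["ee_rot"],st[0]["gripper_force"])
s=np.load("s.npy"); f,ex,ey=sashframe(s); p=st[0]["eef_pos"]; d=p-f(0,0,0); print("sash coords mm",1e3*d@ex,1e3*d@ey,"yaw err deg",np.degrees((st[0]["ee_rot"][2]+np.pi-s[2]+np.pi)%(2*np.pi)-np.pi))
save("side","a1.png",(330,150,500,280),4.6); save("top","a2.png",(360,190,470,350),3.7)
E
python3 - <<'E'
import cv2,numpy as np
a=cv2.imread("pics/a1.png");b=cv2.imread("pics/a2.png");print(a.shape,b.shape)
a=cv2.resize(a,(440,336));b=cv2.resize(b,(350,510));c=np.zeros((510,790,3),np.uint8);c[:336,:440]=a;c[:,440:]=b;cv2.imwrite("pics/a.png",c)
E
```

```text
t: 7.3
eef_pos: [0.495, 0.0428, 0.1225]
ee_rot: [3.142, -0.0, -2.962]
force: [-0.1, 0.3, -0.5]
width: 0.0098
gripper_force: 15.0
t: 8.3
eef_pos: [0.4884, -0.2573, 0.1224]
ee_rot: [-3.142, 0.0, 3.034]
force: [0.5, 0.5, -0.1]
width: 0.0099
gripper_force: 15.0
t: 8.8
eef_pos: [0.4886, -0.2559, 0.0933]
ee_rot: [-3.141, 0.001, 3.034]
force: [0.4, 0.6, -0.5]
width: 0.0096
gripper_force: 15.0
[ 0.48864017 -0.255908    0.09328321] [-3.14139205e+00  9.05124833e-04  3.03393942e+00] 14.998770654201508
sash coords mm 0.25801989273017994 -127.26103105970738 yaw err deg 0.018410478338398432
(598, 782, 3) (592, 407, 3)
```

View pics/a.png

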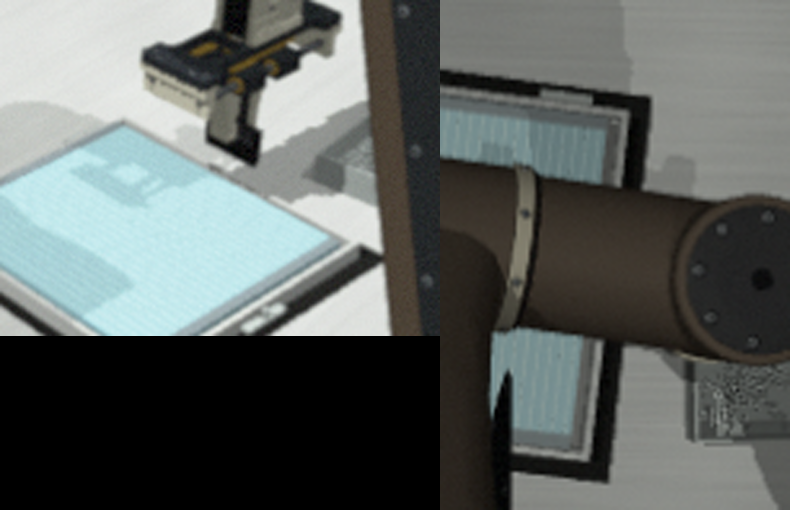

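The side crop (left) shows the packer held upright at (240,145), above the far (-y) edge of the sash, with the tin clear. The arm hides this area from the top camera. I'll shift slightly toward the fixed wall, so that any contact is with the wall and not the loose panel, and lower in steps while watching the force.

```bash
python3 -m handwheel '[{"delta_pos":[-0.007,-0.063,-0.4],"dr":[0,0,0]},{"delta_pos":[0,0,-0.37],"dr":[0,0,0]},{"delta_pos":[0,0,0],"dr":[0,0,0]},{"delta_pos":[0,0,0],"dr":[0,0,0]}]'
python3 -m handwheel '[{"delta_pos":[0,0,-0.1],"dr":[0,0,0]},{"delta_pos":[0,0,-0.1],"dr":[0,0,0]},{"delta_pos":[0,0,0],"dr":[0,0,0]}]'
python3 -m handwheel '[{"delta_pos":[0,0,-0.07],"dr":[0,0,0]},{"delta_pos":[0,0,-0.06],"dr":[0,0,0]},{"delta_pos":[0,0,0],"dr":[0,0,0]}]'
```

```text
t: 9.3
eef_pos: [0.4875, -0.2579, 0.0687]
ee_rot: [-3.142, -0.002, 3.033]
force: [-0.4, 0.1, -0.6]
width: 0.0099
gripper_force: 15.0
t: 9.6
eef_pos: [0.4877, -0.2578, 0.0631]
ee_rot: [3.142, -0.001, 3.033]
force: [-0.3, -0.4, 0.2]
width: 0.0101
gripper_force: 15.0
t: 9.9
eef_pos: [0.4877, -0.2578, 0.0593]
ee_rot: [3.142, -0.0, 3.033]
force: [0.4, 0.0, 0.0]
width: 0.01
gripper_force: 15.0
```

```bash
for i in 1; do :; done
python3 -m handwheel '[{"delta_pos":[-0.003,-0.025,0],"dr":[0,0,0]},{"delta_pos":[0,0,0],"dr":[0,0,0]}]'
python3 -m handwheel '[{"delta_pos":[-0.002,-0.017,0],"dr":[0,0,0]},{"delta_pos":[0,0,0],"dr":[0,0,0]}]'
python3 -m handwheel '[{"delta_pos":[-0.002,-0.017,0],"dr":[0,0,0]},{"delta_pos":[0,0,0],"dr":[0,0,0]}]'
```

```text
t: 10.1
eef_pos: [0.4878, -0.2587, 0.0596]
ee_rot: [3.142, -0.0, 3.033]
force: [0.4, -0.6, -0.6]
width: 0.0097
gripper_force: 15.0
t: 10.3
eef_pos: [0.4878, -0.2589, 0.0596]
ee_rot: [3.141, 0.0, 3.033]
force: [0.7, 2.4, 0.4]
width: 0.0097
gripper_force: 15.0
t: 10.5
eef_pos: [0.4878, -0.2591, 0.0596]
ee_rot: [3.141, 0.0, 3.033]
force: [0.7, 5.5, 2.3]
width: 0.0097
gripper_force: 15.0
```

Wall contact came where predicted, 0.5 mm off the top fit. I'll back off to sit about 0.8 mm clear of the wall and lower to the ledge.

```bash
python3 -m handwheel '[{"delta_pos":[0.011,0.103,0],"dr":[0,0,0]},{"delta_pos":[0,0,0],"dr":[0,0,0]},{"delta_pos":[0,0,-0.1],"dr":[0,0,0]},{"delta_pos":[0,0,-0.07],"dr":[0,0,0]},{"delta_pos":[0,0,0],"dr":[0,0,0]}]'
python3 -m handwheel '[{"delta_pos":[0,0,-0.07],"dr":[0,0,0]},{"delta_pos":[0,0,-0.05],"dr":[0,0,0]},{"delta_pos":[0,0,0],"dr":[0,0,0]}]'
python3 -m handwheel '[{"delta_pos":[0,0,-0.03],"dr":[0,0,0]},{"delta_pos":[0,0,-0.02],"dr":[0,0,0]},{"delta_pos":[0,0,0],"dr":[0,0,0]}]'
```

```text
t: 11.0
eef_pos: [0.4877, -0.2566, 0.054]
ee_rot: [3.142, -0.001, 3.033]
force: [0.0, -0.5, -0.6]
width: 0.0099
gripper_force: 15.0
t: 11.3
eef_pos: [0.4878, -0.2566, 0.0506]
ee_rot: [3.142, -0.0, 3.033]
force: [-0.2, -0.5, -0.3]
width: 0.0101
gripper_force: 15.0
t: 11.6
eef_pos: [0.4881, -0.2566, 0.0497]
ee_rot: [-3.141, 0.0, 3.034]
force: [-1.0, 0.7, 4.8]
width: 0.0097
gripper_force: 15.0
```

```bash
python3 -m handwheel '[{"delta_pos":[0,0,0.02],"dr":[0,0,0]},{"delta_pos":[0,0,0],"dr":[0,0,0]},{"delta_pos":[0,0,0],"dr":[0,0,0]},{"delta_pos":[0,0,0],"dr":[0,0,0]}]' 0.3
python3 -m handwheel '[{"delta_pos":[0,0,0.3],"dr":[0,0,0]},{"delta_pos":[0,0,0.8],"dr":[0,0,0]},{"delta_pos":[0,0,0.9],"dr":[0,0,0]},{"delta_pos":[0,0,0],"dr":[0,0,0]}]'
python3 - <<'E'
from h import *
save("side","b.png",(340,170,480,290),5.5)
s=np.load("s.npy"); f,ex,ey=sashframe(s); c=f(0,-.00,0)
p=f(0,.00475,0); print("panel mid",p, get_state()["eef_pos"])
E
```

```text
t: 12.0
eef_pos: [0.488, -0.2565, 0.0499]
ee_rot: [3.142, -0.0, 3.033]
force: [-0.1, -0.3, 0.2]
width: 0.03
gripper_force: 0.0
t: 12.4
eef_pos: [0.4903, -0.2572, 0.1141]
ee_rot: [-3.14, 0.006, 3.034]
force: [0.1, 0.1, 0.3]
width: 0.0304
gripper_force: 0.0
panel mid [ 0.5026098  -0.12463794  0.        ] [ 0.48939557 -0.25684293  0.11240244]
```

View pics/b.png

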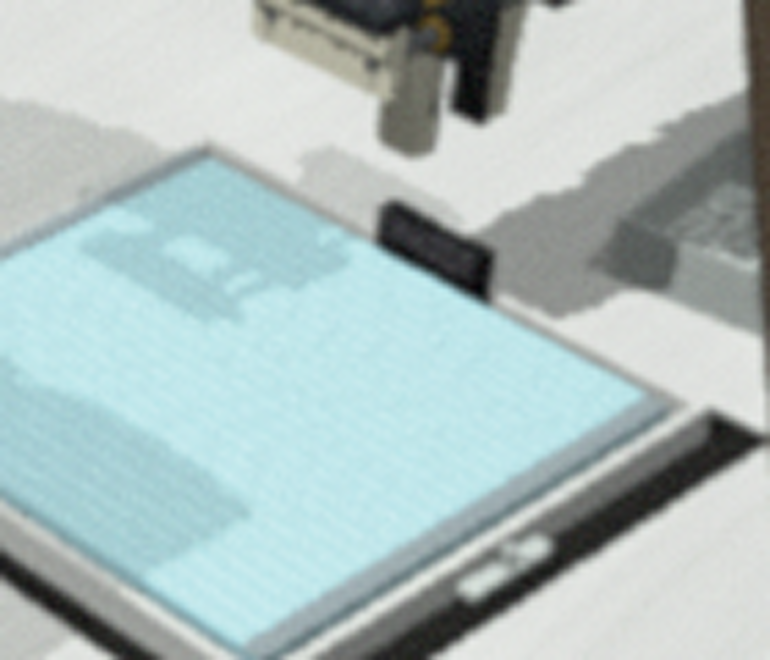

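The packer at (435,250) stands upright in the right-hand gap with its top above the panel, and the panel looks undisturbed. Next I close the fingers and go to the panel's middle.

```bash
python3 -m handwheel '[{"delta_pos":[0.096,0.862,0],"dr":[0,0,0]},{"delta_pos":[0.096,0.862,0],"dr":[0,0,0]},{"delta_pos":[0.096,0.862,0],"dr":[0,0,0]},{"delta_pos":[0.096,0.862,0],"dr":[0,0,0]},{"delta_pos":[0.096,0.862,0],"dr":[0,0,0]},{"delta_pos":[0,0,-0.8],"dr":[0,0,0]},{"delta_pos":[0,0,-0.8],"dr":[0,0,0]},{"delta_pos":[0,0,-0.4],"dr":[0,0,0]},{"delta_pos":[0,0,0],"dr":[0,0,0]}]' 1 10
python3 - <<'E'
from h import *
s=np.load("s.npy"); f,ex,ey=sashframe(s); g=grab_frame("top").astype(float)
print("tcp",get_state()["eef_pos"],"want",f(0,.002,0))
X=np.r_[np.linspace(-.13,-.09,7),np.linspace(.06,.13,9)]
for z,y0,sg,nm in ((.021,-.134,1,"wall-y"),(.025,-.1215,-1,"panel-y"),(.025,.131,-1,"panel+y")):
    e=edge("top",g.mean(2) if 'w' in nm else g[:,:,2],[f(x,y0,z) for x in X],-ey if '-y' in nm else ey,sg,.006)
    print(nm,(e[:,0]*1e3).round(1))
save("top","c.png",(290,195,470,350),4)
E
```

```text
t: 13.35
eef_pos: [0.501, -0.1274, 0.0482]
ee_rot: [-3.141, -0.004, 3.033]
force: [-0.8, -0.3, 0.1]
width: 0.0007
gripper_force: 0.0
tcp [ 0.5018229  -0.12749124  0.04934983] want [ 0.50231345 -0.12737192  0.        ]
wall-y [ 0.4  0.  -0.4  0.8  0.4  0.   0.4  0.4 -0.4  0.   0.  -0.4  0.4  0.4
 -0.4  0.8]
panel-y [ 4.   4.   4.   3.6  3.6  0.4  4.   1.2  0.4 -0.4  0.8  0.  -0.8  0.8
  0.   1.2]
panel+y [ 5.6 -4.8 -5.2 -4.8 -4.4 -4.8 -2.  -0.8  0.  -1.2  0.  -1.6 -0.8  0.
 -1.2  0. ]
```

View pics/c.png

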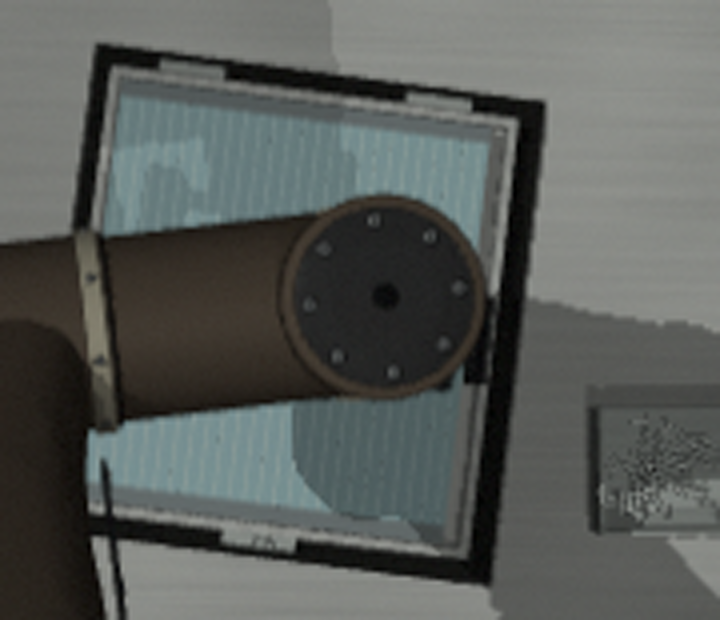

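The top crop shows the packer seated in the right gap at (477,345), and the panel edges are unmoved. The hand is over the panel's middle. I'll press slowly.

```bash
python3 -m handwheel '[{"delta_pos":[0,0,-0.1],"dr":[0,0,0]},{"delta_pos":[0,0,-0.06],"dr":[0,0,0]},{"delta_pos":[0,0,-0.06],"dr":[0,0,0]},{"delta_pos":[0,0,0],"dr":[0,0,0]}]'
python3 -m handwheel '[{"delta_pos":[0,0,-0.06],"dr":[0,0,0]},{"delta_pos":[0,0,0],"dr":[0,0,0]}]'
python3 -m handwheel '[{"delta_pos":[0,0,-0.06],"dr":[0,0,0]},{"delta_pos":[0,0,0],"dr":[0,0,0]}]'
```

```text
t: 13.85
eef_pos: [0.5027, -0.1273, 0.0436]
ee_rot: [3.142, 0.001, 3.033]
force: [-0.1, 0.5, 1.3]
width: 0.0004
gripper_force: 0.7
t: 14.05
eef_pos: [0.5028, -0.1273, 0.0418]
ee_rot: [-3.142, 0.001, 3.034]
force: [0.3, -0.5, 4.0]
width: 0.0007
gripper_force: 2.5
t: 14.25
eef_pos: [0.5028, -0.1273, 0.0403]
ee_rot: [-3.141, 0.001, 3.034]
force: [-1.5, 0.1, 7.6]
width: 0.0006
gripper_force: 4.0
```

```bash
python3 -m handwheel '[{"delta_pos":[0,0,-0.03],"dr":[0,0,0]},{"delta_pos":[0,0,0],"dr":[0,0,0]}]'
python3 -m handwheel '[{"delta_pos":[0,0,-0.03],"dr":[0,0,0]},{"delta_pos":[0,0,0],"dr":[0,0,0]},{"delta_pos":[0,0,0],"dr":[0,0,0]}]'
```

```text
t: 14.45
eef_pos: [0.5028, -0.1273, 0.0402]
ee_rot: [-3.141, 0.001, 3.034]
force: [-4.7, 0.6, 16.6]
width: 0.0006
gripper_force: 8.0
t: 14.75
eef_pos: [0.5028, -0.1273, 0.04]
ee_rot: [-3.141, 0.001, 3.034]
force: [-7.9, 2.9, 25.0]
width: 0.0006
gripper_force: 12.7
```

```bash
python3 -m handwheel '[{"delta_pos":[0,0,0.025],"dr":[0,0,0]},{"delta_pos":[0,0,0],"dr":[0,0,0]},{"delta_pos":[0,0,0],"dr":[0,0,0]}]'
python3 - <<'E'
from h import *
save("side","d.png",(280,170,490,310),3.8)
E
```

```text
t: 15.05
eef_pos: [0.5028, -0.1273, 0.0401]
ee_rot: [-3.141, 0.001, 3.034]
force: [-5.3, 1.7, 16.7]
width: 0.0006
gripper_force: 8.8
```

View pics/d.png

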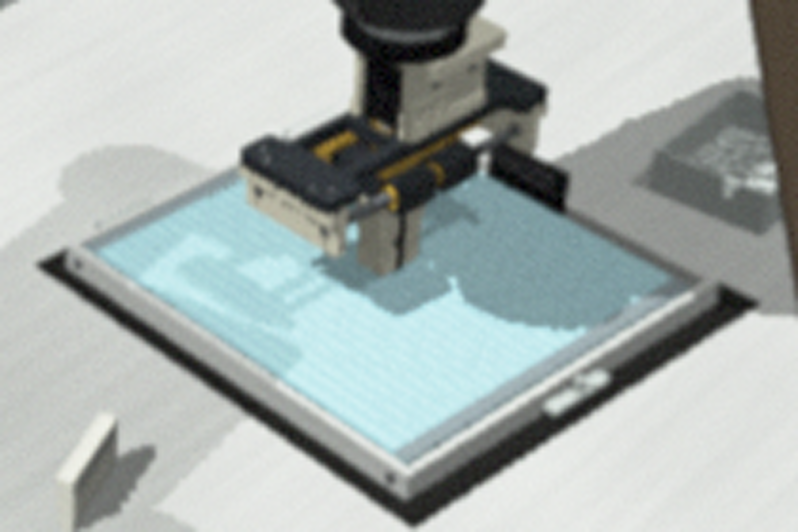

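The closed fingers at (390,260) hold the panel down level with the sash, and the packer still stands at (530,180). Handing in.

```bash
python3 -c "from station import job_done; print(job_done())"
```

```text
the job is handed in; nothing more can be done
None
```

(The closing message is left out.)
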